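# Dock a hard disk on the bench and shut its retaining lever

### The arm

A 6-joint arm with a two-finger parallel gripper is mounted at the origin on a cart in front of the work surface, level with it; the furniture and walls round the work are solid. World frame = base frame: x ahead of the robot, y to its left, z up, the work surface at z = 0. Lengths are in m, angles in rad, forces in N, time in s.
With the tool pointing down it reaches from about 0.275 to 0.85 m from the base axis. Payload 5.2 kg.
Tool frame: the origin (TCP) lies on the front face of the gripper's body, between the roots of the fingers; the fingertips stand 73 mm ahead of it and the grasp point (between the pads) lies 54 mm ahead of it (manip.tcp_to_grasp is the distance from the TCP to the grasp point, in m); z points along the fingers, y is the direction in which the jaws open and shut (so a half turn about z gives the same grasp; the last joint's range is limited). The gripper opens to 85 mm and grips with 20 to 120 N. Pads are 22 mm wide; open, the fingers measure 114 mm over their backs; the gripper's body (76 mm by 85 mm) begins 54 mm behind the grasp point. The pads swing forward as they close: fully open they stand 13 mm farther back than shut.
Start: joints at [0.919, 0.259, 1.535, -0, 1.348, -0.203], TCP at [0.239, 0.496, 0.304] pointing down, gripper open.
Joint ranges: [-3.14, 3.14], [-0.91, 2.08], [0.19, 2.58], [-1.22, 4.36], [0.22, 2.71], [-3.12, 3.12]. Speed limits (rad/s): [2.57, 2.57, 3.14, 3.14, 3.14, 3.14].

### API

Orientations are given as [roll, pitch, yaw] about the fixed x, y, z axes, in that order (R = Rz(yaw) Ry(pitch) Rx(roll)).
In Python, from plant import manip, snapshot, trace, pinpoint gives the robot as it stands. The module is installed in compiled form; this text tells all that it offers.
- The arm moves only by the tool servo_tool, never from a script. Its arguments are lists of equal length, an entry for each row: "delta_pos": the shift along the tool's x, y, z in mm, a list of three; "turn": the turn about the tool's z in degrees; "gripper": the finger opening in mm, from 0 to 85.4. A call has 1 to 20 rows; each row is the pose to reach, as a shift and turn from the pose commanded when the call began, along the tool's axes at that moment; what a row does not reach only later rows make up. A row lasts 1/12 s, in which the tool goes at most 41.7 mm and 7.16 degrees, less where a joint would pass 70% of its speed; a pose out of reach is approached as far as the arm can. A call with a gripper value outside its range is refused whole. The fingers move at their own pace and stop on an object; "newtons" is the grip in N (left out, the last holds). Time passes only in rows, so rows that repeat a pose let the fingers close. It gives the time, the measured TCP pose, the force and the opening at its end, in the units of the state.
- manip.sense(): the state, without advancing time (a new reading comes with each control period).
- snapshot(name): name is "scene" or "top" or "wrist"; returns a dict with "color" (480x640x3 uint8, blue, green, red), "z_map" (480x640 float32, m along the optical axis (not along the pixel's ray), 0 where there is no reading), "mtx" (3x3 intrinsics, pixels), "R" (3x3) and "t" (3): a world point X has camera coordinates R X + t. Camera axes: x right, y down, z forward; pixel columns grow to the right and rows downward; lengths in m; the calibration is good to about 2 mm. A picture is of the moment at which its call begins.
- manip.job_done(): hands the job in, once; it reports no verdict.
Trained networks look in the newest picture that a camera, given by its name, has taken for a name from the list of things; names that differ only in an ending like _2 or _b are one class to them, and where a whole thing is asked for, a point or a joint stands for the part that bears it (a point fixed in the world has none). Each returns a list of dicts, best first, with "confidence" (0 to 1); they miss things now and then, are a little off and sometimes report something else, mostly with a low value. They report only what shows in the picture. A call takes as long as a camera call. They do not tell look-alikes from the thing itself.
- trace(camera, thing): "pixels" (480x640 bool, what is visible of it) and "point" ([column, row] in pixels, amid what is visible of it).
- pinpoint(camera, thing): "point" ([column, row] in pixels: a listed point, or the origin of a listed thing).
The state is a dict: "clock": time; "q": joint angles; "qvel": joint speeds; "joint_efforts": joint torques, N m; "tool_pos": TCP position; "ee_rot": TCP orientation; "contact_force": force on the tool from outside, world axes, zero at the start; "ft_torque": the same for the moment, N m; "grip_width": finger opening in m.
Only numpy, scipy, OpenCV 4.12 (cv2) and the standard library are available. Lean on these libraries where they do the work, as an engineer would, in place of code of your own. Each camera call takes 0.05 s, during which the arm holds its last target. There are 200 camera calls.

### The job

Without picking anything up, nudge the large hard disk into line with the bench dock and push it along the worktop between the guides, connector end first, until it is fully home against the connector housing. Then push the dock's retaining lever all the way shut behind the disk and move the hand clear. Only touch and push, and leave the other things on the bench where they are.

Things in the scene. Friction and masses are not known exactly. Their poses are not given: they have to be found in the camera images.
- disk: large (3.5 inch) hard disk lying flat, board down: a box 147 mm long, 101.6 mm wide, 21 mm high, about 0.6 kg. Origin: middle of its underside. Its -x end carries the connectors and goes into the dock first: that end is 72 mm from the origin, the +x end (the rear, where it is pushed) 75 mm; the long sides are at y = +51 and -51 mm.
- disk_connector (a point): middle of the disk's connector end (its -x end), 10 mm above its underside; it faces roughly towards the dock at the start
- dock: bench drive dock fixed to the worktop, no floor: the disk slides on the worktop between two low aluminium guides up to a black connector housing (36 mm high, 150 mm wide). Origin: on the worktop, where the seated disk's origin comes to lie. +x: the way in (the seated disk's own +x points along the dock's -x); +y: the side with the retaining lever; z up.
- dock_mouth (a point): middle of the dock's open mouth, on the worktop, at x = -57 mm of the dock. The mouth is 133 mm wide here and narrows to x = -32 mm; from there the guides run parallel, their inner faces at y = +53 and -53 mm of the dock, 18 mm high and 5 mm thick.
- dock_stop (a point): middle of the connector housing's front face, the stop, 10 mm above the worktop, at x = +72.5 mm of the dock; the seated disk's connector end touches it and its rear edge is then at x = -75 mm of the dock
- retainer (a joint): angle of the dock's steel retaining lever, rad: 0 = shut (pointing along the dock's -y behind the seated disk, its rubber pad 1 mm from the disk's rear edge), 1.57 = pointing along the dock's -x, more = swung out of the way, 2.6 at most; starts open. It is stiff (about 1 N at the knob) and stays where it is left.
- retainer_pivot (a point): the lever's upright pivot, on the worktop, at x = -86 mm, y = +67 mm of the dock. The lever's bar is 12 mm wide, 48 mm long, 8 to 16 mm above the worktop.
- retainer_knob (a point): middle of the upright round knob on the lever's end: 14 mm across, from 15 to 35 mm above the worktop, 44 mm from the pivot; push it from the outside to swing the lever shut
- tape: roll of black tape lying flat, 55 mm across, 19 mm high; bystander, to be left where it is. Origin: middle of its underside.
- usb_stick: USB stick, 47x16x8 mm; bystander, to be left where it is. Origin: middle of its underside.
- heat_sink: finned aluminium heat sink, 50x50x22 mm; bystander, to be left where it is. Origin: middle of its underside.
- small_disk: the other, smaller hard disk, 102x70x10 mm, not wanted; bystander, to be left where it is. Origin: middle of its underside.
- tin: round lidded tin, 68 mm across, 21 mm high; bystander, to be left where it is. Origin: middle of its underside.
- pen: marker pen, 135 mm long; bystander, to be left where it is. Origin: middle of its underside.
Not all that is in view belongs to the job. Of the things that look like the disk, the larger one is meant.

How it is judged:
On the way, in this order (a step that is already met when the one before it is completed fails the run):
1. the disk is between the guides and up to the connector housing (x of disk_connector in the frame of dock above 0.06 m and x of disk in the frame of dock between -0.012 and 0.006 m and y of disk in the frame of dock between -0.006 and 0.006 m), for 0.1 s.
2. the retaining lever is shut behind the seated disk (value of joint retainer below 0.1 rad and x of disk_connector in the frame of dock above 0.06 m and x of disk in the frame of dock between -0.004 and 0.004 m and y of disk in the frame of dock between -0.004 and 0.004 m and angle between the x axis of disk and the x axis of dock, either way round below 0.05 rad and height (world z) of disk below 0.003 m and angle between disk's own z axis and vertical below 0.03 rad), for 0.2 s.
At the end, for the whole second after the job is handed in: The large disk lies flat and at rest in the dock, within 4 mm of fully home and in line within 0.05 rad, connector end inward, and the retaining lever is shut behind it (under 0.10 rad) (all of step 2 and linear speed of disk below 0.01 m/s); the robot touches nothing.
It fails at once if the disk is lifted or tipped off the worktop (height (world z) of disk above 0.01 m or angle between disk's own z axis and vertical above 0.12 rad).
It fails at once if a bystander is moved by more than 25 mm (distance of any of tape, usb_stick, heat_sink, small_disk, tin, pen from where it was at the start of the episode above 0.025 m).
It also fails if it takes over 67 s, if anything falls off the work surface, if the arm or the gripper's body presses on something with over 40 N, if the wrist force passes 120 N, or if a joint passes its speed limit or range.

## Working session

There is one attempt and no reset: what is moved stays moved. The work goes in short steps, Python scripts to look and compute and a tool call to move; the robot and the scene stay as the last step left them, time stands still between calls to the robot, and variables do not carry over. Pictures are saved under pics/ and viewed, about 8 in all and at most 12, crops included, and the job is handed in when it is done.

Besides the shell and the picture viewer there is one more tool, called after "Emit:" as name(argument=value, ...) on one line, values as JSON. servo_tool: Moves the arm, as the interface text tells. Its arguments: {"type":"object","properties":{"delta_pos":{"type":"array"},"turn":{"type":"array"},"gripper":{"type":"array"},"newtons":{"type":"number"}},"required":["delta_pos","turn","gripper"]}

```bash
mkdir -p pics
cat > h.py <<'E'
import numpy as np, cv2
from plant import manip, snapshot, trace, pinpoint
def ray(s,p,z):
    d=s["R"].T@np.linalg.inv(s["mtx"])@np.array([p[0],p[1],1.]); c=-s["R"].T@s["t"]
    return c+d*(z-c[2])/d[2]
def cloud(s,m=None):
    z=s["z_map"]; m=(z>0) if m is None else (m&(z>0)); v,u=np.nonzero(m); zz=z[v,u]
    P=np.linalg.inv(s["mtx"])@np.vstack([u*zz,v*zz,zz]); return (s["R"].T@(P-s["t"][:,None])).T
E
python3 - <<'E'
from h import *
np.set_printoptions(precision=4,suppress=True)
for c in ["top","scene"]:
    s=snapshot(c); cv2.imwrite(f"pics/{c}0.png",s["color"])
    print(c,(-s["R"].T@s["t"]))
    for n,z in [("disk",0),("disk_connector",.01),("dock",0),("dock_mouth",0),("dock_stop",.01),("retainer_pivot",0),("retainer_knob",.035),("tape",0),("usb_stick",0),("heat_sink",0),("small_disk",0),("tin",0),("pen",0)]:
        for d in pinpoint(c,n)[:2]: print(n,round(d["confidence"],2),np.array(d["point"]),ray(s,d["point"],z)[:2])
    for d in trace(c,"disk")[:3]:
        P=cloud(s,d["pixels"]); P=P[(P[:,2]>.016)&(P[:,2]<.026)]
        if len(P)>50: print("disk trace",d["confidence"],d["point"],len(P),np.median(P[:,2]),cv2.minAreaRect((P[:,:2]*1000).astype(np.float32)))
print(manip.sense())
E
```

```text
top [0.4526 0.0914 1.2973]
disk 0.97 [430.6 194.3] [ 0.6334 -0.2094]
disk 0.67 [373.5 313.1] [ 0.3419 -0.0611]
disk_connector 0.96 [398.8 196. ] [ 0.6288 -0.1283]
disk_connector 0.91 [375.6 332.4] [ 0.2961 -0.0641]
dock_stop 0.73 [316.1 220.6] [0.5707 0.0765]
retainer_pivot 0.69 [383.8 236. ] [ 0.5311 -0.0905]
retainer_knob 0.67 [402.7 240. ] [ 0.5187 -0.131 ]
tape 0.51 [458.8 248.8] [ 0.4968 -0.2757]
usb_stick 0.4 [345.9 272.9] [0.4414 0.0049]
heat_sink 0.61 [364.2 157.5] [ 0.7279 -0.0459]
heat_sink 0.31 [399.6 192.5] [ 0.6389 -0.1322]
small_disk 0.56 [196.5 234.8] [0.5405 0.3718]
tin 0.65 [282.3 302.9] [0.3702 0.1623]
pen 0.57 [192.3 296.1] [0.3902 0.3824]
disk trace 0.68 [374.3, 313.9] 1229 0.019965304327378922 ((344.7652893066406, -64.9505386352539), (73.7505111694336, 107.50625610351562), 85.65794372558594)
disk trace 0.67 [426.6, 198.2] 1010 0.024297660708364505 ((629.910888671875, -200.8451385498047), (102.10115051269531, 150.02764892578125), 1.7737324237823486)
scene [-0.019  -0.2946  0.6536]
disk 0.69 [478.3 304.6] [ 0.6275 -0.2002]
disk 0.63 [322.7 382.6] [ 0.3392 -0.062 ]

[... 834 characters left out ...]
1460571289062), (157.40028381347656, 251.71697998046875), 5.019430637359619)
disk trace 0.72 [323.9, 381.7] 3098 0.021216094512549147 ((343.68927001953125, -65.43513488769531), (74.88644409179688, 109.03873443603516), 88.3033447265625)
{'clock': 1.5, 'q': array([ 0.9192,  0.2586,  1.535 ,  0.    ,  1.348 , -0.2028]), 'qvel': array([ 0.0003,  0.0012, -0.0021,  0.0004,  0.0014,  0.0017]), 'joint_efforts': array([ -0.0002, -44.5916, -29.0891,  -0.0003,   0.0007,  -0.    ]), 'tool_pos': array([0.2386, 0.4955, 0.3039]), 'ee_rot': array([-3.1416, -0.    ,  2.6928]), 'contact_force': array([0.3743, 0.1143, 0.2793]), 'ft_torque': array([ 0.0004,  0.0276, -0.0341]), 'grip_width': 0.08512331029768208}
```

Run:
```python
import cv2
i=cv2.imread("pics/top0.png")[130:350,250:490]; cv2.imwrite("pics/top0c.png",cv2.resize(i,None,fx=2.7,fy=2.7,interpolation=2))
```

```text
(no output)
```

View pics/scene0.png

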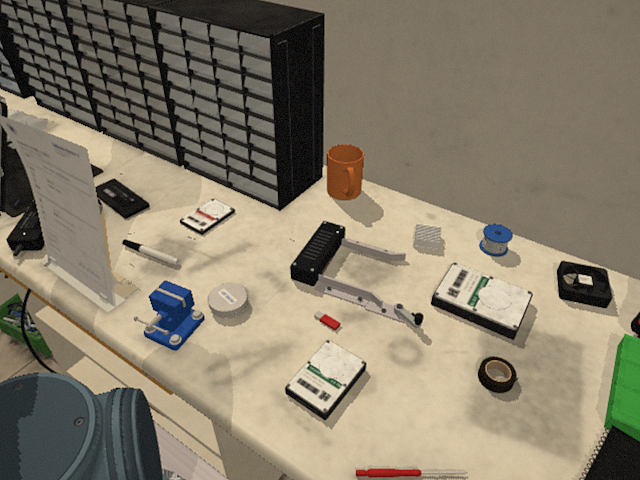

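View pics/top0c.png

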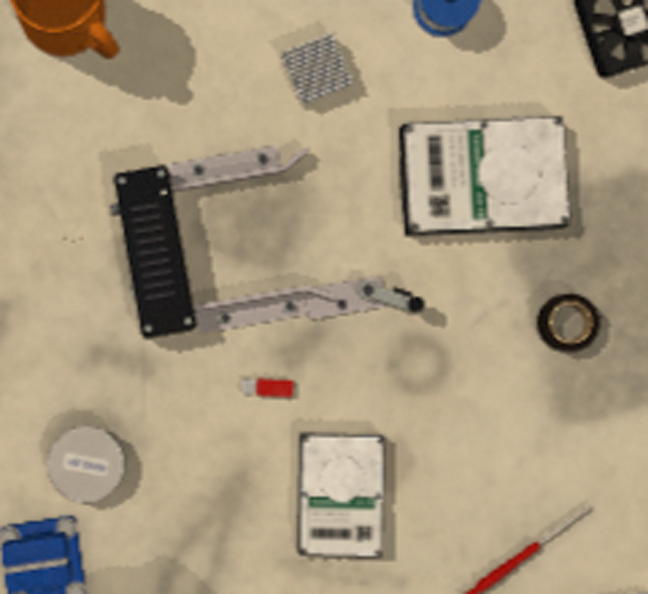

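The two large-disk candidates are at top pixels (430,194), measuring about 150x102 mm, and (374,313), measuring about 107x74 mm. The first is the 3.5-inch disk. A third, small one sits at (196,235). In the enlarged crop it shows as the larger box at crop (487,175), with its dark connector end on the left towards the dock. The lever is at crop (370,290) to (415,303), and the USB stick is at (270,388).

Run:
```python
from h import *
np.set_printoptions(precision=4,suppress=True)
def axis(P):
    r=cv2.minAreaRect((P[:,:2]*1000).astype(np.float32)); c=P[:,:2].mean(0); w,v=np.linalg.eigh(np.cov((P[:,:2]-c).T)); a=v[:,1]
    return np.round(r[0],1),np.round(r[1],1),round(r[2],2),"pca",np.round(np.degrees(np.arctan2(a[1],a[0])),2),c,len(P)
for c in ["top","scene"]:
    s=snapshot(c); P=cloud(s)
    b=(P[:,0]>.47)&(P[:,0]<.69)&(P[:,1]>-.02)&(P[:,1]<.115); Q=P[b]
    print(c,"table",np.median(P[(abs(P[:,0]-.45)<.03)&(abs(P[:,1]+.1)<.05),2]))
    print("housing",axis(Q[(Q[:,2]>.033)&(Q[:,2]<.042)]))
    b=(P[:,1]>-.06)&(P[:,1]<.045)&(P[:,2]>.013)&(P[:,2]<.025)
    for lo,hi in [(.49,.56),(.6,.67)]:
        k=b&(P[:,0]>lo)&(P[:,0]<hi); print("guide",axis(P[k]))
    k=(P[:,0]>.46)&(P[:,0]<.54)&(P[:,1]>-.155)&(P[:,1]<-.1)&(P[:,2]>.006);print("lever/knob",axis(P[k]),"hi",P[k&(P[:,2]>.025)].mean(0))
    k=(abs(P[:,0]-.63)<.075)&(abs(P[:,1]+.2)<.095)&(P[:,2]>.015)&(P[:,2]<.03);print("disk",axis(P[k]))
    print("spool",axis(P[(abs(P[:,0]-.78)<.05)&(abs(P[:,1]+.17)<.06)&(P[:,2]>.01)]),P[(abs(P[:,0]-.78)<.05)&(abs(P[:,1]+.17)<.06),2].max())
```

```text
top table 0.0005457090835467805
housing (array([563.9,  97.3]), array([149.6,  49.3]), 8.41, 'pca', np.float64(-175.2), array([0.5574, 0.0939]), 941)
guide (array([519.4,  -7.7]), array([ 21.7, 101.9]), 13.43, 'pca', np.float64(96.52), array([ 0.5233, -0.0082]), 95)
guide (array([637.4,   0.1]), array([12.4, 90.5]), 17.18, 'pca', np.float64(104.86), array([0.6374, 0.0006]), 81)
lever/knob (array([ 498. , -126.4]), array([66.1, 48.5]), 2.03, 'pca', np.float64(59.31), array([ 0.5164, -0.1225]), 122) hi [ 0.5129 -0.1344  0.0349]
disk (array([ 630.2, -201.5]), array([102.6, 149.6]), 1.8, 'pca', np.float64(91.92), array([ 0.6291, -0.2007]), 2225)
spool (array([ 789.5, -171.8]), array([54.7, 53. ]), 86.1, 'pca', np.float64(134.74), array([ 0.7884, -0.1706]), 425) 0.045549196057048984
scene table 0.001940868259839162
housing (array([564.3,  98.4]), array([152.2,  50. ]), 9.33, 'pca', np.float64(-175.21), array([0.5528, 0.0924]), 1198)
guide (array([524.6,  -7.2]), array([ 14.3, 105.1]), 3.44, 'pca', np.float64(95.84), array([ 0.5239, -0.0066]), 254)
guide (array([637.5,   0.8]), array([16.9, 89.2]), 17.56, 'pca', np.float64(105.39), array([ 0.6389, -0.0014]), 192)
lever/knob (array([ 504.7, -128.4]), array([82.7, 33.6]), 39.98, 'pca', np.float64(64.9), array([ 0.516 , -0.1236]), 250) hi [ 0.512  -0.1348  0.0342]
disk (array([ 630. , -200.3]), array([104.4, 148.8]), 1.59, 'pca', np.float64(93.16), array([ 0.6225, -0.205 ]), 3694)
spool (array([ 792.1, -169.4]), array([57.3, 54.6]), 9.44, 'pca', np.float64(-175.06), array([ 0.7837, -0.1709]), 668) 0.04492368644438314
```

Emit:
servo_tool(delta_pos=[[-724,-413,60],[-724,-413,60],[-724,-413,60],[-724,-413,60],[-724,-413,60],[-724,-413,60],[-724,-413,60],[-724,-413,60],[-724,-413,60],[-724,-413,60],[-724,-413,60],[-724,-413,60],[-724,-413,60],[-724,-413,60],[-724,-413,60],[-724,-413,60],[-724,-413,60],[-724,-413,60],[-724,-413,60],[-724,-413,60]], turn=[-34.3,-34.3,-34.3,-34.3,-34.3,-34.3,-34.3,-34.3,-34.3,-34.3,-34.3,-34.3,-34.3,-34.3,-34.3,-34.3,-34.3,-34.3,-34.3,-34.3], gripper=[85,85,85,85,85,85,85,85,85,85,85,85,85,85,85,85,85,85,85,85])

```text
clock: 3.27
tool_pos: [0.6979, -0.1713, 0.2454]
ee_rot: [3.141, -0.0, -2.992]
contact_force: [0.8, -0.2, 0.2]
grip_width: 0.0848
```

Emit:
servo_tool(delta_pos=[[0,0,40],[0,0,80],[0,0,80],[0,0,80],[0,0,80]], turn=[0,0,0,0,0], gripper=[85,85,85,85,85])

```text
clock: 3.68
tool_pos: [0.6977, -0.1692, 0.1675]
ee_rot: [-3.141, 0.001, -2.991]
contact_force: [0.9, 0.3, -0.2]
grip_width: 0.0852
```

Run:
```python
from h import *
np.set_printoptions(precision=4,suppress=True)
m=manip.sense(); print(m["tool_pos"],m["ee_rot"],m["q"],m["contact_force"])
s=snapshot("wrist"); cv2.imwrite("pics/w1.png",s["color"]); print("cam",-s["R"].T@s["t"],s["R"][2])
for n in ["disk","disk_connector"]:
    for d in pinpoint("wrist",n)[:2]: print(n,d["confidence"],d["point"],ray(s,d["point"],0 if n=="disk" else .01))
P=cloud(s); k=(P[:,2]>.016)&(P[:,2]<.026)&(abs(P[:,0]-.63)<.08)&(abs(P[:,1]+.2)<.1)
print(cv2.minAreaRect((P[k,:2]*1000).astype(np.float32)),k.sum())
s=snapshot("scene"); P=cloud(s)
k=(abs(P[:,0]-.71)<.05)&(abs(P[:,1]+.19)<.08)&(P[:,2]>.06); print("lowest gripper z",np.percentile(P[k,2],[0,1,3,10]))
```

```text
[ 0.6977 -0.1692  0.1675] [-3.1408  0.0013 -2.9912] [-0.3929  0.6562  1.2474  0.      1.2365 -2.1141] [ 0.92    0.271  -0.1506]
cam [ 0.6139 -0.1816  0.2374] [ 0.3249  0.0477 -0.9445]
disk 0.58 [284.5, 124.9] [ 0.6317 -0.1993  0.    ]
disk_connector 0.63 [420.6, 136.1] [ 0.6258 -0.1256  0.01  ]
((630.3388671875, -201.10125732421875), (101.86669921875, 147.4791259765625), 1.9835593700408936) 22469
lowest gripper z [0.1134 0.1286 0.1542 0.1802]
```

View pics/w1.png

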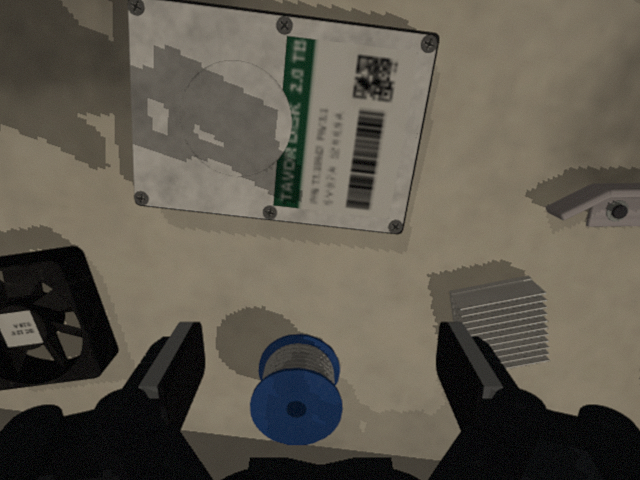

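Emit:
servo_tool(delta_pos=[[-13,-24,0],[-13,-24,30],[-13,-24,60],[-13,-24,85],[-13,-24,94],[-13,-24,94],[-13,-24,97],[-13,-24,99],[-13,-24,99],[-13,-24,99]], turn=[0,0,0,0,0,0,0,0,0,0], gripper=[85,85,85,85,85,85,85,85,85,85])

```text
clock: 4.72
tool_pos: [0.7143, -0.1914, 0.0687]
ee_rot: [-3.14, 0.002, -2.992]
contact_force: [-0.1, 1.1, -0.4]
grip_width: 0.085
```

Emit:
servo_tool(delta_pos=[[5,0,0],[10,0,0],[14,0,0],[18,0,0],[21,0,0],[24,0,0],[27,0,0],[30,0,0],[32,0,0],[34,0,0],[34,0,0]], turn=[0,0,0,0,0,0,0,0,0,0,0], gripper=[85,85,85,85,85,85,85,85,85,85,85])

```text
clock: 5.63
tool_pos: [0.6796, -0.1964, 0.0668]
ee_rot: [-3.141, -0.0, -2.992]
contact_force: [1.8, 0.1, 0.5]
grip_width: 0.0853
```

```bash
cat >> h.py <<'E'
D=np.array([.581,.004]); Y=np.radians(8.7)
def diskpose(c="top",lo=.015,hi=.028,ctr=(.62,-.2),r=.11):
    s=snapshot(c); P=cloud(s)
    m=np.zeros((480,640),bool)
    t=[d for d in trace(c,"disk")]
    for d in t:
        if not 0<d["confidence"]: continue
        Q=cloud(s,d["pixels"]); Q=Q[(Q[:,2]>lo)&(Q[:,2]<hi)]
        if len(Q)<50: continue
        b=cv2.minAreaRect((Q[:,:2]*1000).astype(np.float32))
        print(c,round(d["confidence"],2),"disk box",np.round(b[0],1),np.round(b[1],1),round(b[2],2),len(Q))
E
python3 - <<'E'
from h import *
diskpose("top"); diskpose("scene"); diskpose("wrist")
s=snapshot("wrist"); cv2.imwrite("pics/w2.png",s["color"])
E
```

```text
top 0.65 disk box [ 639.7 -206. ] [ 61.9 149.1] 9.05 433
scene 0.83 disk box [ 620.2 -208.4] [109.7 148.9] 7.03 1761
scene 0.76 disk box [344.2 -65.1] [ 75.6 109.4] 87.84 3176
wrist 0.63 disk box [ 622.  -208.5] [ 96.  144.7] 8.54 178069
```

Emit:
servo_tool(delta_pos=[[2,0,0],[4,0,0],[6,0,0],[7,0,0],[7,0,0],[0,0,0],[-15,0,0],[-20,0,0],[-20,0,-40],[-20,0,-80],[-20,0,-120],[-20,0,-120]], turn=[0,0,0,0,0,0,0,0,0,0,0,0], gripper=[85,85,85,85,85,85,85,85,85,85,85,85])

```text
clock: 6.98
tool_pos: [0.7036, -0.1947, 0.1973]
ee_rot: [-3.133, 0.013, -2.991]
contact_force: [2.2, -0.7, 1.8]
grip_width: 0.0853
```

Emit:
servo_tool(delta_pos=[[79,148,-100],[79,148,-100],[79,148,-100],[79,148,-100],[79,148,-100],[79,148,-100],[79,148,-100],[79,148,-100],[79,148,-100],[79,148,-100],[79,148,-100],[79,148,-100],[79,148,-100],[79,148,-100],[79,148,-100]], turn=[90,90,90,90,90,90,90,90,90,90,90,90,90,90,90], gripper=[85,85,85,85,85,85,85,85,85,85,85,50,50,50,50])

```text
clock: 8.23
tool_pos: [0.5995, -0.0587, 0.2868]
ee_rot: [-3.142, 0.0, 1.723]
contact_force: [0.6, 0.3, 0.1]
grip_width: 0.0499
```

Run:
```python
from h import *
np.set_printoptions(precision=4,suppress=True)
m=manip.sense(); print(m["tool_pos"],m["ee_rot"],m["q"])
s=snapshot("wrist"); cv2.imwrite("pics/w3.png",s["color"]); np.savez("w3.npz",**s)
for n,z in [("dock",0),("dock_mouth",0),("dock_stop",.01),("retainer_pivot",.016),("retainer_knob",.035),("disk",0),("disk_connector",.01)]:
    for d in pinpoint("wrist",n)[:2]: print(n,d["confidence"],d["point"],ray(s,d["point"],z)[:2])
diskpose("wrist"); diskpose("scene")
```

```text
[ 0.5995 -0.0587  0.2868] [-3.1415  0.0001  1.7232] [-0.2825  0.3635  1.4301 -0.0002  1.3481 -0.4349]
dock_stop 0.73 [303.1, 25.5] [0.566  0.0732]
dock_stop 0.47 [187.6, 387.3] [ 0.4953 -0.2714]
retainer_pivot 0.69 [310.0, 342.7] [ 0.6104 -0.1966]
retainer_pivot 0.66 [237.4, 221.2] [ 0.5312 -0.086 ]
retainer_knob 0.8 [209.3, 274.2] [ 0.5147 -0.1303]
disk 0.92 [22.3, 160.1] [ 0.3413 -0.0645]
disk 0.86 [309.6, 345.1] [ 0.6115 -0.2098]
disk_connector 0.84 [312.0, 280.9] [ 0.6032 -0.1348]
disk_connector 0.47 [468.6, 211.1] [ 0.7281 -0.0484]
wrist 0.59 disk box [ 611.7 -208.8] [101.4 147.1] 8.37 14056
wrist 0.55 disk box [366.3 -65.5] [75.5 65.5] 87.48 7056
scene 0.94 disk box [ 611.2 -208.8] [104.7 149.1] 8.96 1849
scene 0.64 disk box [344.1 -65. ] [ 75.5 109. ] 88.04 3152
```

View pics/w3.png

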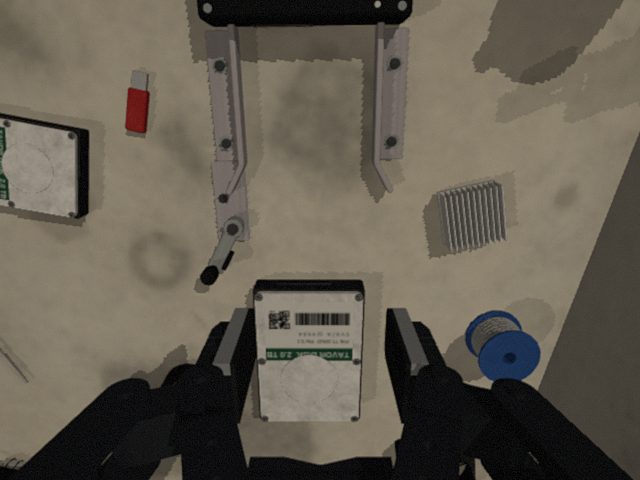

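The disk now lies square in front of the mouth, with its front edge at row 283. The guides' inner edges run at about column 240 on the left and 377 on the right. The lever knob is at (209,274), outside the path. Next I'll fit the guides' axis.

Run:
```python
from h import *
np.set_printoptions(precision=4,suppress=True)
s=dict(np.load("w3.npz")); P=cloud(s); R=P[:,:2]-D; u=np.array([-np.sin(Y),np.cos(Y)]); v=np.array([-np.cos(Y),-np.sin(Y)])
x=R@u; y=R@v; k=(P[:,2]>.0135)&(P[:,2]<.023)&(abs(y)<.07)
A=[]
for lo in np.arange(-.03,.06,.01):
    b=k&(x>lo)&(x<lo+.01); yl=y[b&(y>.04)]; yr=y[b&(y<-.04)]
    if len(yl)>5 and len(yr)>5:
        l,r=np.percentile(yl,[2,98]),np.percentile(yr,[2,98]); A.append([lo+.005,(l.mean()+r.mean())/2*1000]); print(round(lo+.005,3),l*1000,r*1000,A[-1][1])
A=np.array(A); p=np.polyfit(A[:,0],A[:,1],1); print("slope deg",np.degrees(p[0]/1000),"offset mm",p[1])
k=(P[:,2]>.028)&(P[:,2]<.042)&(x<.12)&(x>.05)&(abs(y)<.08); print("housing x front",np.percentile(x[k],[1,5,20])*1000,k.sum())
c=np.array([.6115,-.2088])-D; print("disk boxctr in dock",c@u,c@v)
```

```text
-0.025 [53.6502 58.6123] [-56.9739 -52.113 ] 0.7938864592337141
-0.015 [53.817 58.687] [-56.8183 -51.9276] 0.9395370238374362
-0.005 [53.9954 58.8027] [-56.3608 -51.8759] 1.1403539001189518
0.005 [54.0617 58.9051] [-56.678  -51.6539] 1.158731474750218
0.015 [54.2482 59.0356] [-56.1866 -51.5126] 1.3961611718717877
0.025 [54.3531 59.2541] [-56.5491 -51.4643] 1.39844695513228
0.035 [54.4233 59.4905] [-55.9429 -51.2954] 1.668870451373726
0.045 [54.4786 59.526 ] [-56.2923 -51.3726] 1.5849243276190548
0.055 [54.6508 59.5402] [-55.8402 -51.155 ] 1.798955655447132
slope deg 0.69262836518307 offset mm 1.1386555868432244
housing x front [71.1979 71.8405 73.3037] 4270
disk boxctr in dock -0.21496495413042807 0.00203923900094332
```

Emit:
servo_tool(delta_pos=[[-40,-1,0],[-80,-2,0],[-120,-3,0],[-160,-4,30],[-200,-5,60],[-240,-6,90],[-259,-6,110],[-259,-6,110],[-259,-6,140],[-259,-6,170],[-259,-6,190],[-259,-6,201],[-259,-6,206],[-259,-6,211],[-259,-6,211],[-259,-6,211]], turn=[-0.7,-0.7,-0.7,-0.7,-0.7,-0.7,-0.7,-0.7,-0.7,-0.7,-0.7,-0.7,-0.7,-0.7,-0.7,-0.7], gripper=[50,50,50,50,50,50,50,50,50,50,50,50,50,50,50,50])

```text
clock: 10.17
tool_pos: [0.633, -0.3159, 0.0773]
ee_rot: [3.14, 0.002, 1.733]
contact_force: [0.6, -0.8, 0.3]
grip_width: 0.0502
```

Emit:
servo_tool(delta_pos=[[8,0,0],[15,0,0],[20,0,0],[24,0,0],[29,0,0],[35,0,0],[42,0,0],[49,0,0],[56,0,0],[63,0,0],[70,0,0],[77,0,0],[84,0,0],[91,0,0],[98,0,0],[105,0,0],[112,0,0],[117,0,0],[120,0,0],[120,0,0]], turn=[0,0,0,0,0,0,0,0,0,0,0,0,0,0,0,0,0,0,0,0], gripper=[50,50,50,50,50,50,50,50,50,50,50,50,50,50,50,50,50,50,50,50])

```text
clock: 11.83
tool_pos: [0.6124, -0.1959, 0.0754]
ee_rot: [-3.141, -0.002, 1.733]
contact_force: [-0.4, -0.2, -0.5]
grip_width: 0.0498
```

```bash
cat >> h.py <<'E'
D=np.array([.5799,.0038]); Y=np.radians(9.4); U=np.array([-np.sin(Y),np.cos(Y)]); V=np.array([-np.cos(Y),-np.sin(Y)])
def dk(p): r=np.array(p[:2])-D; return np.round([r@U*1000,r@V*1000],1)
E
python3 - <<'E'
from h import *
m=manip.sense(); print(dk(m["tool_pos"]),m["contact_force"])
diskpose("scene")
s=snapshot("wrist"); cv2.imwrite("pics/w4.png",s["color"])
for d in pinpoint("wrist","disk_connector")[:2]: print(d["confidence"],d["point"],dk(ray(s,d["point"],.01)))
P=cloud(s); k=(P[:,2]>.017)&(P[:,2]<.027); Q=(P[:,:2]-D); x=Q@U;y=Q@V
k&=(abs(y)<.0525)&(x<.06); b=cv2.minAreaRect((P[k,:2]*1000).astype(np.float32)); print(b,dk(np.array(b[0])/1000))
E
```

```text
[-202.4    0.6] [-0.35637202 -0.16099004 -0.4825965 ]
scene 0.9 disk box [344.2 -65.1] [ 75.5 109.3] 87.69 3166
scene 0.65 disk box [ 593.6 -110.8] [110.1 146.8] 12.61 1574
0.5 [306.3, 91.3] [-116.3    5.1]
((602.2484741210938, -148.27337646484375), (99.41670989990234, 119.90461730957031), 9.400026321411133) [-153.7    2.8]
```

View pics/w4.png

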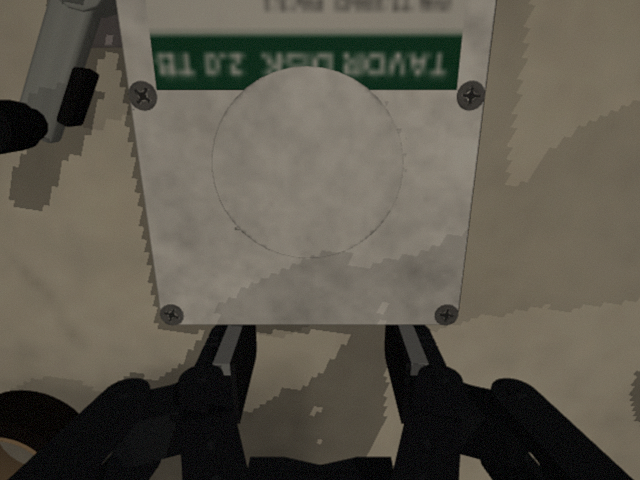

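Emit:
servo_tool(delta_pos=[[4,0,0],[9,0,0],[15,0,0],[21,0,0],[27,0,0],[33,0,0],[39,0,0],[45,0,0],[51,0,0],[57,0,0],[63,0,0],[69,0,0],[75,0,0],[81,0,0],[87,0,0],[92,0,0],[97,0,0],[101,0,0],[104,0,0],[104,0,0]], turn=[0,0,0,0,0,0,0,0,0,0,0,0,0,0,0,0,0,0,0,0], gripper=[50,50,50,50,50,50,50,50,50,50,50,50,50,50,50,50,50,50,50,50])

```text
clock: 13.7
tool_pos: [0.5955, -0.0937, 0.0755]
ee_rot: [-3.14, -0.001, 1.733]
contact_force: [0.3, -0.2, 0.9]
grip_width: 0.05
```

Run:
```python
from h import *
m=manip.sense(); print(dk(m["tool_pos"]),m["contact_force"])
diskpose("scene"); s=snapshot("top"); P=cloud(s); Q=P[:,:2]-D; x=Q@U; y=Q@V
k=(P[:,2]>.015)&(P[:,2]<.028)&(abs(y)<.049)&(x<.08)&(x>-.12); print("x range",np.percentile(x[k],[0,1,5,95,99,100])*1000)
```

```text
[-98.7   0.6] [ 0.27320611 -0.15701337  0.88569398]
scene 0.94 disk box [343.1 -65.8] [ 74.3 109.2] 86.95 3121
scene 0.77 disk box [579.5  -9.1] [121.7 149.2] 10.02 1390
x range [-92.50495814 -74.66419139 -60.39577381  53.97245672  57.93933191
  60.68616554]
```

Emit:
servo_tool(delta_pos=[[2,0,0],[4,0,0],[6,0,0],[8,0,0],[9,0,0],[10,0,0],[10,0,0]], turn=[0,0,0,0,0,0,0], gripper=[50,50,50,50,50,50,50])

```text
clock: 14.43
tool_pos: [0.5943, -0.0844, 0.0757]
ee_rot: [-3.141, -0.0, 1.733]
contact_force: [0.1, 0.1, 0.8]
grip_width: 0.0504
```

Emit:
servo_tool(delta_pos=[[1,0,0],[2,0,0],[2,0,0]], turn=[0,0,0], gripper=[50,50,50])

```text
clock: 14.68
tool_pos: [0.5941, -0.0827, 0.0758]
ee_rot: [3.142, -0.0, 1.733]
contact_force: [0.1, 0.4, -0.5]
grip_width: 0.0501
```

Emit:
servo_tool(delta_pos=[[0.5,0,0],[1,0,0],[1,0,0]], turn=[0,0,0], gripper=[50,50,50])

```text
clock: 14.93
tool_pos: [0.594, -0.0818, 0.0758]
ee_rot: [3.141, 0.0, 1.733]
contact_force: [0.6, -1.7, -0.4]
grip_width: 0.0499
```

Emit:
servo_tool(delta_pos=[[0.5,0,0],[1,0,0],[1,0,0]], turn=[0,0,0], gripper=[50,50,50])

```text
clock: 15.18
tool_pos: [0.5942, -0.0814, 0.0759]
ee_rot: [3.141, 0.001, 1.733]
contact_force: [1.2, -4.8, -2.9]
grip_width: 0.0499
```

Run:
```python
from h import *
m=manip.sense(); print(dk(m["tool_pos"]),m["contact_force"])
s=snapshot("wrist"); cv2.imwrite("pics/w5.png",s["color"])
P=cloud(s); Q=P[:,:2]-D; x=Q@U; y=Q@V
k=(P[:,2]>.017)&(P[:,2]<.026)&(abs(y)<.052)&(x<.08)
for a in (-.045,-.03,0,.03,.045):
    b=k&(abs(y-a)<.004); print(a,"rear x",np.percentile(x[b],[0,1,2])*1000)
```

```text
[-86.4  -0.1] [ 1.1968092  -4.77093785 -2.85185529]
-0.045 rear x [-73.76466918 -70.99603337 -69.02695031]
-0.03 rear x [-79.79329453 -75.59613053 -75.24427458]
0 rear x [-73.60524853 -72.58580211 -71.91868614]
0.03 rear x [-79.9045907  -75.77480322 -75.21112233]
0.045 rear x [-73.7252998  -71.41904674 -69.6465801 ]
```

View pics/w5.png

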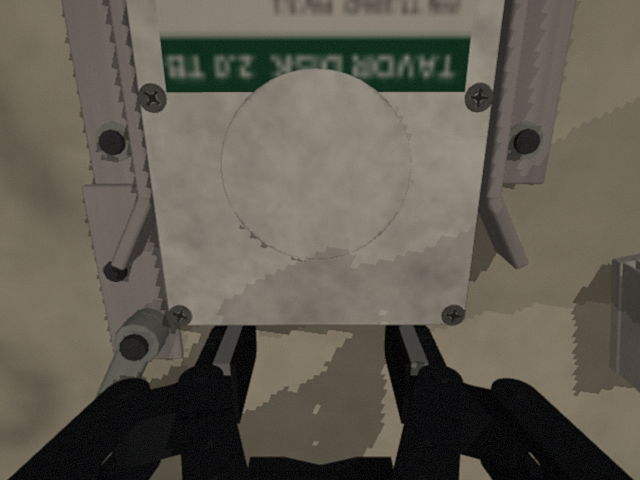

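The disk sits between the guides with its rear edge at row 325, square to them, and resistance is rising (4.8 N). I'll press slightly more, then back off.

Emit:
servo_tool(delta_pos=[[0.5,0,0],[1,0,0],[1,0,0],[1,0,0]], turn=[0,0,0,0], gripper=[50,50,50,50])

```text
clock: 15.57
tool_pos: [0.5942, -0.0812, 0.076]
ee_rot: [3.141, 0.002, 1.733]
contact_force: [1.5, -8.5, -2.2]
grip_width: 0.0499
```

Home: the position gained only 0.2 mm while the force rose to 8.5 N. Next I back off, raise the hand, close the fingers and go to the outside of the lever knob.

Emit:
servo_tool(delta_pos=[[-10,0,0],[-30,0,0],[-40,0,-20],[-40,0,-50],[-40,0,-80],[-40,-40,-80],[-34,-80,-80],[-25,-117,-80],[-25,-117,-80],[-25,-117,-80],[-25,-117,-80],[-25,-117,-80]], turn=[0,0,0,0,0,0,0,0,0,0,0,0], gripper=[50,50,50,50,30,0,0,0,0,0,0,0])

```text
clock: 16.57
tool_pos: [0.4837, -0.1239, 0.1564]
ee_rot: [3.14, 0.001, 1.733]
contact_force: [0.8, 0.1, 0.5]
grip_width: 0.0003
```

Run:
```python
from h import *
m=manip.sense(); print(dk(m["tool_pos"]),m["tool_pos"],m["grip_width"])
s=snapshot("wrist"); cv2.imwrite("pics/w6.png",s["color"])
for c in ("wrist","top"):
    s=snapshot(c)
    for n,z in [("retainer_knob",.035),("retainer_pivot",.016)]:
        for d in pinpoint(c,n)[:1]: print(c,n,d["confidence"],d["point"],dk(ray(s,d["point"],z)))
P=cloud(s); Q=P[:,:2]-D; x=Q@U; y=Q@V
for lo,hi in [(.015,.028)]:
    k=(P[:,2]>lo)&(P[:,2]<hi)&(abs(y)<.049)&(x<.07)&(x>-.12); print("disk x",np.percentile(x[k],[0,1,2,99])*1000)
```

```text
[-110.2  115.7] [ 0.48371554 -0.12387019  0.15635622] 0.0002966727410237425
wrist retainer_knob 0.74 [370.2, 293.4] [-121.1   90. ]
wrist retainer_pivot 0.63 [405.1, 210.8] [-82.4  70.9]
top retainer_knob 0.39 [401.0, 242.2] [-117.9   86.9]
top retainer_pivot 0.58 [383.7, 235.2] [-82.8  62.2]
disk x [-76.66479796 -75.00380342 -73.16184514  68.96166142]
```

View pics/w6.png

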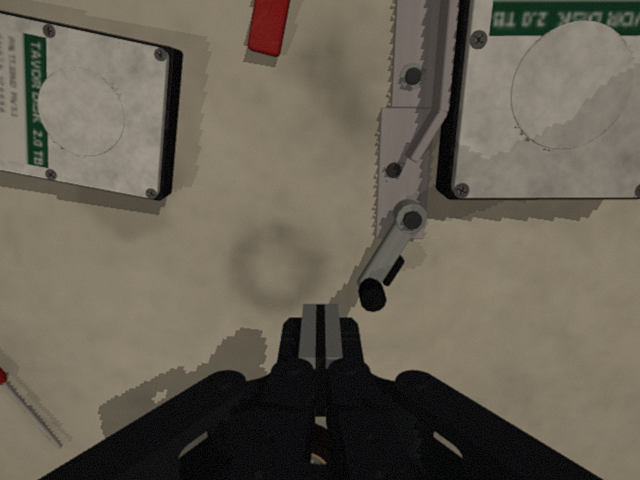

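Emit:
servo_tool(delta_pos=[[0,-5,25],[0,-5,50],[0,-5,62],[0,-5,62],[-2,2,62],[-4,7,62],[-9,12,62],[-15,18,62],[-18,23,62],[-21,28,62],[-23,34,62],[-25,39,62],[-26,44,62],[-27,51,62],[-27,58,62],[-25,63,62],[-23,69,62],[-20,74,62],[-20,74,62]], turn=[0,0,0,0,0,0,0,0,0,0,0,0,0,0,0,0,0,0,0], gripper=[0,0,0,0,0,0,0,0,0,0,0,0,0,0,0,0,0,0,0])

```text
clock: 18.5
tool_pos: [0.5593, -0.1303, 0.0938]
ee_rot: [3.141, -0.0, 1.734]
contact_force: [-0.2, 0.6, -0.5]
grip_width: 0.0002
```

Run:
```python
from h import *
m=manip.sense(); print(dk(m["tool_pos"]),m["tool_pos"],m["contact_force"])
s=snapshot("wrist"); cv2.imwrite("pics/w7.png",s["color"])
for n,z in [("retainer_knob",.035),("retainer_pivot",.016)]:
    for d in pinpoint("wrist",n)[:1]: print(n,d["confidence"],d["point"],dk(ray(s,d["point"],z)))
```

```text
[-129.    42.2] [ 0.55932353 -0.13031708  0.09376154] [-0.22471483  0.60703932 -0.45235309]
retainer_knob 0.67 [348.4, 291.0] [-107.6   32.5]
retainer_pivot 0.79 [259.3, 204.3] [-81.6  64.6]
```

View pics/w7.png

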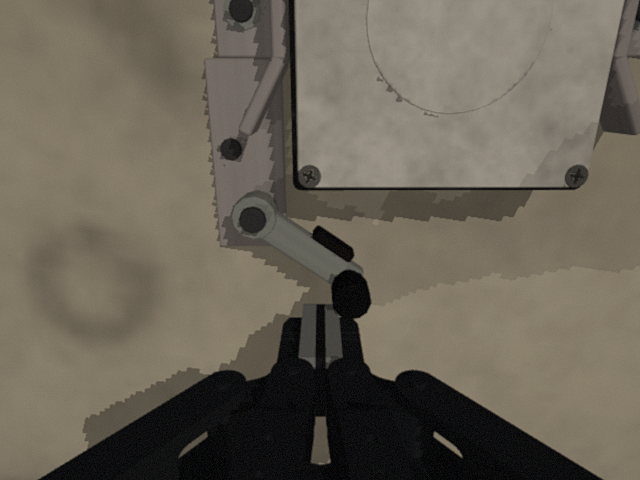

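The lever follows and is now at about 0.6 rad; the knob is at (350,293), just ahead of the fingertips. I'll continue the arc.

Emit:
servo_tool(delta_pos=[[2,5,0],[5,9,0],[9,13,0],[13,16,0],[16,18,0],[19,19,0],[22,19,0],[24,19,0],[24,19,0]], turn=[0,0,0,0,0,0,0,0,0], gripper=[0,0,0,0,0,0,0,0,0])

```text
clock: 19.4
tool_pos: [0.5733, -0.1039, 0.0939]
ee_rot: [3.142, -0.0, 1.733]
contact_force: [0.4, 0.3, 0.4]
grip_width: -0.0002
```

Emit:
servo_tool(delta_pos=[[0.5,0,0],[1,0,0],[1,0,0]], turn=[0,0,0], gripper=[0,0,0])

```text
clock: 19.65
tool_pos: [0.5731, -0.1036, 0.0938]
ee_rot: [-3.141, 0.0, 1.733]
contact_force: [-0.6, -0.7, 0.3]
grip_width: -0.0001
```

Emit:
servo_tool(delta_pos=[[0.5,0,0],[1,0,0],[1,0,0]], turn=[0,0,0], gripper=[0,0,0])

```text
clock: 19.9
tool_pos: [0.5731, -0.1032, 0.0939]
ee_rot: [3.141, 0.001, 1.733]
contact_force: [-0.6, -5.2, -1.0]
grip_width: -0.0002
```

Run:
```python
from h import *
m=manip.sense(); print(dk(m["tool_pos"]),m["tool_pos"],m["contact_force"])
s=snapshot("wrist"); cv2.imwrite("pics/w8.png",s["color"])
for n,z in [("retainer_knob",.035),("retainer_pivot",.016)]:
    for d in pinpoint("wrist",n)[:1]: print(n,d["confidence"],d["point"],dk(ray(s,d["point"],z)))
```

```text
[-104.5   24.2] [ 0.57310912 -0.10323697  0.09385396] [-0.60463276 -5.22685213 -1.03636608]
retainer_knob 0.75 [323.7, 288.6] [-82.3  23. ]
retainer_pivot 0.55 [219.0, 261.5] [-79.9  63.4]
```

View pics/w8.png

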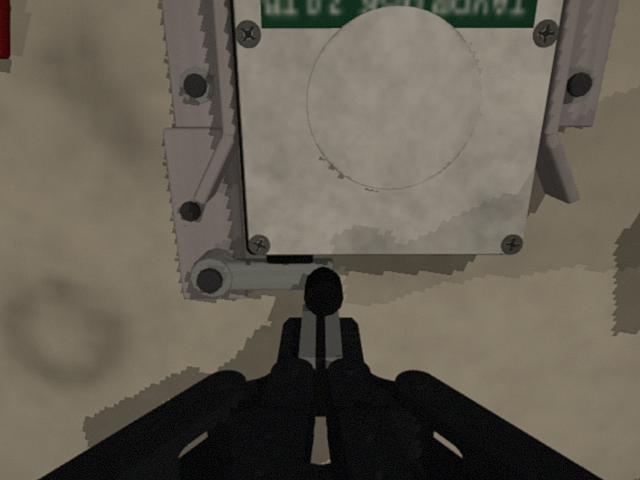

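The lever bar lies parallel to the disk's rear edge (row 275 against 255), its pad is at the disk, and the force is rising. I'll press once more, then move clear.

Emit:
servo_tool(delta_pos=[[0.5,0,0],[1,0,0],[1,0,0]], turn=[0,0,0], gripper=[0,0,0])

```text
clock: 20.3
tool_pos: [0.5731, -0.103, 0.0939]
ee_rot: [3.141, 0.002, 1.733]
contact_force: [0.6, -8.6, -1.0]
grip_width: -0.0001
```

Emit:
servo_tool(delta_pos=[[-5,0,0],[-20,0,0],[-40,0,0],[-60,0,-20],[-80,0,-60],[-80,0,-100],[-80,0,-130],[-80,0,-130],[-80,0,-130],[-80,0,-130]], turn=[0,0,0,0,0,0,0,0,0,0], gripper=[0,0,0,0,0,0,0,0,0,0])

```text
clock: 21.13
tool_pos: [0.5853, -0.1805, 0.2232]
ee_rot: [-3.141, -0.001, 1.733]
contact_force: [-0.4, 0.8, -0.7]
grip_width: -0.0001
```

Run:
```python
from h import *
m=manip.sense(); print(dk(m["tool_pos"]),m["tool_pos"],m["contact_force"])
s=snapshot("wrist"); cv2.imwrite("pics/w9.png",s["color"])
for n,z in [("retainer_knob",.035),("retainer_pivot",.016),("dock_stop",.01),("disk",0),("dock",0)]:
    for d in pinpoint("wrist",n)[:1]: print(n,d["confidence"],d["point"],dk(ray(s,d["point"],z)))
P=cloud(s); Q=P[:,:2]-D; x=Q@U; y=Q@V
k=(P[:,2]>.0195)&(P[:,2]<.027)&(abs(y)<.056)&(x<.08)&(x>-.077)
b=cv2.minAreaRect((P[k,:2]*1000).astype(np.float32)); print(b,dk(np.array(b[0])/1000))
k=(P[:,2]>.028)&(P[:,2]<.04)&(abs(x+.086)<.03)&(abs(y-.023)<.03); print("knob top",x[k].mean()*1000,y[k].mean()*1000,k.sum())
```

```text
[-182.7   24.8] [ 0.58531971 -0.1805302   0.22324654] [-0.37214373  0.81847054 -0.73884886]
retainer_knob 0.89 [324.3, 76.7] [-86.8  22.4]
retainer_pivot 0.9 [252.8, 76.8] [-85.9  67. ]
((588.8211059570312, -55.52280807495117), (101.81707763671875, 30.705604553222656), 9.216153144836426) [-60.    0.9]
knob top -86.36749085853822 23.06318672046314 473
```

View pics/w9.png

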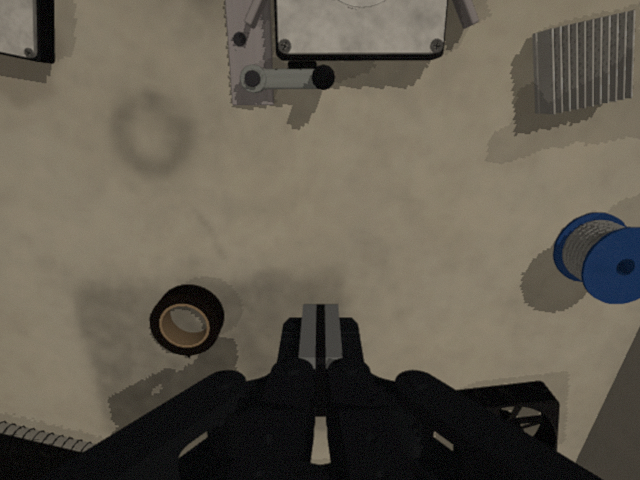

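```bash
python3 -c "
from plant import manip
print(manip.job_done())"
```

```text
the job is handed in; nothing more can be done
None
```

I handed the job in with the large disk seated in the dock, the retaining lever shut behind it and the hand clear; no verdict was reported. I nudged the disk sideways to line it up with the dock, then pushed it from its rear edge along the guides until the connector housing stopped it. In the last millimetre the force rose to 8.5 N with almost no movement. I then swung the lever shut by its knob, again until it met a firm stop at 8.6 N.

Last checks from the wrist camera, in dock coordinates:

| Check | Measured | Target |
|---|---|---|
| Disk rear edge, x | about -75.3 mm | -75 mm |
| Disk sideways offset, y | about 0.9 mm | within 4 mm |
| Disk angle to the dock | about 0.2° | under 0.05 rad (2.9°) |
| Knob position | (-86.4, 23.1) mm | (-86, 23) mm when shut |

- **Time and contact:** about 21 s of the 67 s were used. The hand's force reading was back to about zero after moving clear.
- **Bystanders:** I pushed nothing else, and those in the last picture looked undisturbed, but I did not measure them again.
- **Disagreements:** while the hand was close to the knob, the network put the pivot and knob 4–6 mm off. From farther back they agreed to within 1 mm. The last camera view shows only the rear of the disk, so "fully home" rests on the rear-edge position and the contact force.

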